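Secure the vial rack on the shaker

ROBOT

A 6-joint arm with a two-finger parallel gripper is mounted at the origin on the work surface. World frame = base frame: x ahead of the robot, y to its left, z up, the work surface at z = 0. Lengths are in mm, angles in rad, forces in N, time in s.
With the tool pointing down it reaches from about 350 to 950 mm from the base axis. Payload 17.4 kg.
Tool frame: the origin (TCP) lies at the very end of the fingers, on their centre line; the grasp point (between the pads) lies 19 mm behind it (ctrl.grasp_offset is the z of the grasp point in the tool frame, in mm); z points along the fingers, y is the direction in which the jaws open and shut (so a half turn about z gives the same grasp; the last joint's range is limited). The gripper opens to 93 mm and grips with 3 to 60 N. Pads are 15 mm wide; open, the fingers measure 128 mm over their backs; the gripper's body (75 mm by 188 mm) begins 65 mm behind the grasp point.
Start: joints at [-1.2, 0.116, 1.442, -0, 1.584, -0.038], TCP at [268.31, -619.389, 218.646] pointing down, gripper open.
Joint ranges: [-2.83, 2.83], [-0.83, 2.19], [0.07, 2.5], [-1.14, 4.28], [0.01, 3], [-2.97, 2.97]. Speed limits (rad/s): [1.89, 1.89, 2.22, 3.14, 3.14, 3.14].

INTERFACE

Orientations are given as a unit quaternion [x, y, z, w].
In Python, from station import ctrl, optics, workorder gives the robot as it stands.
- The arm moves only by the tool send_rows, never from a script. Its argument "steps" is a list of rows, each a list of 6 numbers: the shift along the tool's x, y, z normalised to -1 to 1, where 1 is 0.1 m, then the turn, a rotation vector about the tool's x, y, z normalised to -1 to 1, where 1 is pi/4 rad. In form: [[dx, dy, dz, wx, wy, wz], ...]. A call has exactly 10 rows; each row is the pose to reach, as a shift and turn from the pose commanded when the call began, along the tool's axes at that moment; what a row does not reach only later rows make up. A row lasts 1/12 s, in which the tool goes at most 41.7 mm and 7.16 degrees, less where a joint would pass 70% of its speed; a pose out of reach is approached as far as the arm can. A call with a number of a shift or a turn outside -1 to 1 is refused whole. A call with a gripper value outside its range is refused whole. "claw" is the opening, from -1 (shut) to 1 (fully open), set as the call begins (left out, the last holds). The fingers move at their own pace and stop on an object; "newtons" is the grip in N (left out, the last holds). Time passes only in rows, so rows that repeat a pose let the fingers close, or fill a call up. It gives the time, the measured TCP pose, the force and the opening at its end, in the units of the state.
- ctrl.state(): the state, without advancing time (a new reading comes with each control period).
- optics.snapshot(name): name is "scene" or "top" or "wrist"; returns a dict with "pixels" (480x640x3 uint8, red, green, blue), "range_z" (480x640 float32, mm along the optical axis (not along the pixel's ray), 0 where there is no reading), "mtx" (3x3 intrinsics, pixels), "T" (4x4, takes a point from camera to world coordinates); the wrist camera has in their place "mount" (4x4, takes a point from camera to tool coordinates, whose origin is the TCP and whose axes are the flange's). Camera axes: x right, y down, z forward; pixel columns grow to the right and rows downward; lengths in mm; the calibration is good to about 2 mm. The wrist camera is an equidistant fisheye: a pixel r from the principal point sees the ray r / f radians off the axis. A picture is of the moment at which its call begins: read the wrist's pose just before it.
- workorder.sign_off(): hands the job in, once; it reports no verdict.
The state is a dict: "t": time; "joints": joint angles; "dq": joint speeds; "joint_torque": joint torques, N m; "eef_pos": TCP position; "tcp_rot": TCP orientation; "ft_force": force on the tool from outside, world axes, zero at the start; "ft_torque": the same for the moment, N m; "opening": opening from 0.0 (shut) to 1.0 (fully open).
Only numpy, scipy, OpenCV 4.12 (cv2) and the standard library are available. Lean on these libraries where they do the work, as an engineer would, in place of code of your own. Each camera call takes 0.05 s, during which the arm holds its last target. There are 200 camera calls.

TASK

Get the vial rack ready for shaking: push it along the shaker's platform, between the side guides, until it is fully home against the back stop, then swing the keeper rod shut across its front until it snaps over the sprung ball and stays against the yellow stop. The vials are glass, so push the rack gently, with no more than 20 N, keep it flat on the platform, and leave the two bottles and the wrench where they are.

Things in the scene. Friction and masses are not known exactly. Their poses are not given: they have to be found in the camera images.
- shaker: Low white bench shaker, fixed; its level dark grey metal platform, 330 mm (x) by 240 mm (y), has its top 90 mm above the bench. Origin: centre of the underside, on the bench. x runs along the platform from the front (grey control panel, -x) to the back stop, y across it, z up.
- back_stop (a point): Middle of the back stop's rubber face, on the platform top, 149 mm along the shaker's x from its origin. The stop is steel, 26 mm high, 150 mm wide.
- guide_mouth (a point): Middle of the mouth of the guides, on the platform top, at shaker x = 18 mm. Two polished steel side guides 12 mm high: inner faces 60 mm either side of the centre line (4 mm clearance) from x = 55 to 151 mm, flaring from there to 70 mm either side at this mouth.
- rack: Blue plastic rack with twelve capped glass vials, loose on the front half of the platform, ahead of the guides' mouth, askew by up to 0.15 rad and up to 8 mm off the centre line: 94 mm long (its x, along the platform), 112 mm wide (its y); plastic block 34 mm high with flat upright ends, vial caps reach 52 mm. About 0.4 kg, slides easily. Origin: centre of its underside.
- home (a point): Where the rack's origin lies when the rack is fully home against the back stop: on the platform top, 102 mm along the shaker's x from its origin, on its centre line.
- keeper (a joint): Keeper angle in rad: 0 = shut, straight across the platform along the shaker's y; grows as the free end swings out to the front (-x); 1.6 to 1.85 at the start, 2.05 at most. Vertical pin, light friction, stays where left. From 0.12 rad on the rod must be pushed over the catch's sprung ball (about 4 N at the knob); past 0.05 rad it snaps to 0 by itself.
- keeper_hinge (a point): Axis of the keeper's hinge pin, at the height of the rod's centre line, at shaker x = 45 mm, y = +88 mm. The keeper is a round steel rod 12 mm thick, level, its centre line 22 mm above the platform (112 mm above the bench). Shut, its centre line passes 10 mm in front of a rack that is home; a rack that is not home is in its way.
- keeper_knob (a point): Centre of the red ball knob, 24 mm across, on the keeper's free end, 198 mm from the hinge axis; moves with the keeper.
- catch (a point): Point on the rod's centre line over the catch when the keeper is shut: shaker x = 45 mm, y = -88 mm. The catch is a grey block 10 mm high with a sprung brass ball, 16 mm across, standing out of it, top 20 mm above the platform, centre 10 mm to the front (-x) of this point; a yellow upright stop 36 mm high stands 7 mm behind (+x) it.
- clear_bottle: Clear glass bottle with blue cap, 70 mm across, 140 mm high, standing beyond the back end of the shaker: a bystander. Origin: centre of its underside.
- amber_bottle: Amber glass bottle with white cap, 74 mm across, 130 mm high, standing beyond the front end of the shaker: a bystander. Origin: centre of its underside.
- wrench: Steel wrench 150 mm long lying on the bench beside the clear bottle, nearer the robot: a bystander. Origin: under the middle of its length.

How it is judged (in metres and radians):
On the way, in this order (a step that is already met when the one before it is completed fails the run):
1. the rack is home against the back stop (within 6 mm) while the keeper is still open (x of rack in the frame of shaker above 0.096 m and value of joint keeper above 0.5 rad), for 0.2 s.
2. the keeper is snapped shut in its detent in front of the rack (value of joint keeper below 0.025 rad and x of rack in the frame of shaker above 0.096 m), for 0.2 s.
At the end, for the whole second after the job is handed in: The rack stands flat and still between the guides, within 6 mm of the back stop and square to it, the keeper is shut in its detent (within 0.025 rad), and both bottles and the wrench are within 20 mm of where they were (all of step 2 and y of rack in the frame of shaker between -0.008 and 0.008 m and distance between rack and home below 0.01 m and angle between the x axis of rack and the x axis of shaker, either way round below 0.1 rad and angle between rack's own z axis and vertical below 0.05 rad and linear speed of rack below 0.01 m/s and distance of each of clear_bottle, amber_bottle, wrench from where it was at the start of the episode below 0.02 m); the robot touches nothing.
It fails at once if the rack is pressed by the robot with more than 20 N (contact force between any of the fingers, the arm and rack above 20 N).
It fails at once if the rack is tipped or lifted off the platform (angle between rack's own z axis and vertical above 0.2 rad or height (world z) of rack below 0.08 m or height (world z) of rack above 0.11 m).
It fails at once if a bottle or the wrench is knocked over or shoved aside (distance of any of clear_bottle, amber_bottle, wrench from where it was at the start of the episode above 0.02 m or angle between any of clear_bottle, amber_bottle's own z axis and vertical above 0.3 rad).
It also fails if it takes over 67 s, if anything falls off the work surface, if the arm or the gripper's body presses on something with over 40 N, if the wrist force passes 120 N, or if a joint passes its speed limit or range.

## Working session

There is one attempt and no reset: what is moved stays moved. The work goes in short steps, Python scripts to look and compute and a tool call to move; the robot and the scene stay as the last step left them, time stands still between calls to the robot, and variables do not carry over. Pictures are saved under pics/ and viewed, about 8 in all and at most 12, crops included, and the job is handed in when it is done.

Besides the shell and the picture viewer there is one more tool, called as name([rows], argument=value, ...), one row to a line, values as JSON. send_rows: Moves the arm, as the interface text tells. Its arguments: {"type":"object","properties":{"steps":{"type":"array"},"claw":{"type":"number"},"newtons":{"type":"number"}},"required":["steps"]}

```bash
mkdir -p pics; ls
python3 - <<'E'
from station import ctrl, optics
import cv2, numpy as np
print(ctrl.state())
for n in ("scene","top"):
    s=optics.snapshot(n); cv2.imwrite(f"pics/{n}0.png",s["pixels"][:,:,::-1]); np.savez(f"pics/{n}0.npz",**s)
    print(n,s["mtx"],s["T"])
E
```

```text
pics
{'t': 0.0, 'joints': array([-1.19982626e+00,  1.16486841e-01,  1.44227532e+00, -2.48590628e-05,
        1.58400892e+00, -3.78171897e-02]), 'dq': array([-0.00122059,  0.00024513, -0.000863  ,  0.00021951, -0.00241398,
       -0.00044288]), 'joint_torque': array([-3.61567669e-03, -7.21262240e+01, -6.22613811e+01,  7.77840754e-02,
        2.38768780e-02, -6.46907415e-05]), 'eef_pos': array([ 268.20769449, -619.19585517,  217.89836341]), 'tcp_rot': array([ 9.79184104e-01,  2.02973256e-01, -1.09952344e-04, -5.78997127e-04]), 'ft_force': array([0.27974496, 0.10329587, 0.4835763 ]), 'ft_torque': array([-0.03568137, -0.01519417, -0.04189283]), 'opening': 0.9995047068217602}
scene [[579.13352955   0.         321.41685732]
 [  0.         579.13352955 230.9507907 ]
 [  0.           0.           1.        ]] [[-2.00661038e-01  6.16457485e-01 -7.61390384e-01  1.51245657e+03]
 [ 9.79643303e-01  1.30900757e-01 -1.52197208e-01  1.86316810e+02]
 [ 5.84347004e-03 -7.76431041e-01 -6.30175128e-01  8.85346484e+02]
 [ 0.00000000e+00  0.00000000e+00  0.00000000e+00  1.00000000e+00]]
top [[440.31606688   0.         320.26121644]
 [  0.         440.31606688 245.12293904]
 [  0.           0.           1.        ]] [[-1.14043871e-01 -9.71343009e-01  2.08534782e-01  3.55558165e+02]
 [-9.93473348e-01  1.11044738e-01 -2.60724662e-02 -1.38045220e+01]
 [ 2.16861749e-03 -2.10147153e-01 -9.77667362e-01  1.02094822e+03]
 [ 0.00000000e+00  0.00000000e+00  0.00000000e+00  1.00000000e+00]]
```

View pics/top0.png

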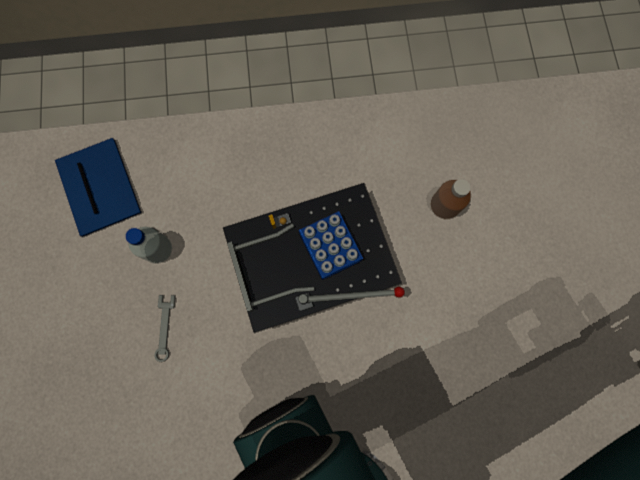

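View pics/scene0.png

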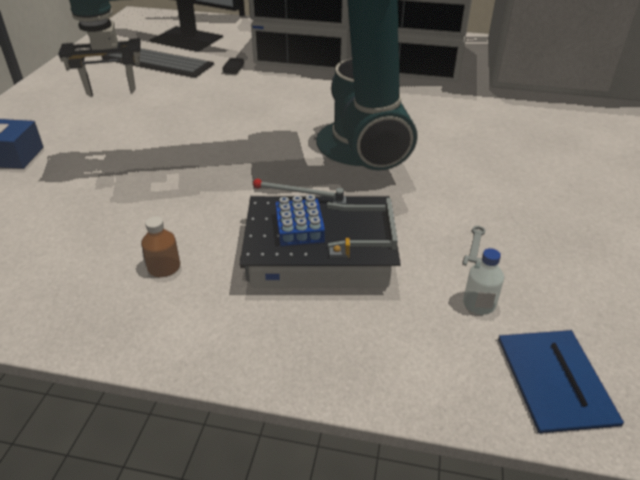

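The top view shows the platform at cols 223-402 and rows 184-332. The back stop is on the left (world +y), the rack is at about (331,245), the open knob at (400,292), and the catch at (280,219). The scene view agrees. Next I measure these.

```bash
cat > h.py <<'E'
import cv2, numpy as np
from scipy.spatial.transform import Rotation as R
def ray(s,uv,z):
    uv=np.atleast_2d(uv).astype(float); K=s["mtx"];T=s["T"]
    d=np.c_[(uv-K[:2,2])/K[0,0],np.ones(len(uv))]@T[:3,:3].T; o=T[:3,3]
    return o+d*((z-o[2])/d[:,2])[:,None]
def cloud(s):
    K=s["mtx"];T=s["T"];z=s["range_z"].astype(float);v,u=np.mgrid[:480,:640]
    p=np.stack([(u-K[0,2])/K[0,0]*z,(v-K[1,2])/K[1,1]*z,z],-1)
    return p@T[:3,:3].T+T[:3,3]
def big(m):
    n,l,st,c=cv2.connectedComponentsWithStats(m.astype(np.uint8)); i=1+np.argmax(st[1:,4]); return l==i
def rectof(s,m,z):
    c=max(cv2.findContours(m.astype(np.uint8),cv2.RETR_EXTERNAL,cv2.CHAIN_APPROX_NONE)[0],key=cv2.contourArea)
    h=cv2.convexHull(c)[:,0]; w=ray(s,h,z)[:,:2].astype(np.float32); return cv2.minAreaRect(w)
E
python3 - <<'E'
from h import *
for n in ("top","scene"):
    s=dict(np.load(f"pics/{n}0.npz")); P=cloud(s); im=s["pixels"].astype(int); r,g,b=im[...,0],im[...,1],im[...,2]
    roi=(abs(P[...,0]-560)<260)&(abs(P[...,1])<330)
    pl=(abs(P[...,2]-90)<8)&roi&(im.max(-1)<75)
    pl=big(cv2.morphologyEx(pl.astype(np.uint8),cv2.MORPH_CLOSE,np.ones((9,9))))
    print(n,"platform",rectof(s,pl,90), "z",np.median(P[...,2][pl]))
    rk=roi&(b>r+40)&(P[...,2]>75)&(P[...,2]<160); rk&=cv2.dilate(pl.astype(np.uint8),np.ones((25,25)))>0
    rk=big(cv2.morphologyEx(rk.astype(np.uint8),cv2.MORPH_CLOSE,np.ones((7,7))))
    print(" rack",rectof(s,rk,124), np.percentile(P[...,2][rk],[5,50,95]))
    kn=big((r>110)&(g<60)&(b<60)&roi); v,u=np.nonzero(kn); print(" knob",kn.sum(),u.mean(),v.mean(),ray(s,[[u.mean(),v.mean()]],112), P[kn].mean(0))
    ye=big((r>110)&(g>80)&(b<60)&roi&(P[...,2]>85)); v,u=np.nonzero(ye); print(" yellow",ye.sum(),P[ye].mean(0))
    br=(r>b+40)&(b<120)&(P[...,2]>50)
    for nm,m in (("cap",(b>r+30)&(P[...,2]>100)&(P[...,1]>150)),("amber",(r>b+25)&(r>g+15)&(P[...,2]>40)&(P[...,1]<-150)&(P[...,0]>300))):
        if m.sum(): m=big(m); print(nm,m.sum(),np.median(P[m],0))
E
```

```text
top platform ((534.8299560546875, -15.983871459960938), (239.38294982910156, 328.7799072265625), 11.846979141235352) z 89.22159812599898
 rack ((546.5181884765625, -58.312416076660156), (115.09333038330078, 96.24239349365234), 19.033538818359375) [119.41014687 124.80450168 141.84756267]
 knob 28 398.5 291.7857142857143 [[ 433.15515645 -187.33904048  112.        ]] [ 432.35448552 -185.54640655  121.37880762]
 yellow 29 [604.58424332  55.44546296 156.50895233]
cap 209 [606.89599395 341.66486848 138.90054506]
amber 542 [ 624.17202991 -337.62616509   87.14242747]
scene platform ((540.4613647460938, -13.549087524414062), (244.40887451171875, 326.270751953125), 11.94211483001709) z 90.66357514283834
 rack ((552.3931884765625, -54.839447021484375), (114.58411407470703, 96.58744812011719), 19.45553207397461) [111.18295801 124.26795627 126.99004871]
 knob 32 256.96875 181.5625 [[ 428.16206651 -186.75925251  112.        ]] [ 440.71038731 -182.43818632  120.95532916]
 yellow 72 [ 645.65133034 -324.59246057   91.01085649]
cap 157 [614.55275369 345.7145762  140.44544409]
amber 965 [ 661.48152343 -333.80210363   79.86179303]
```

send_rows([
  [0.1,-0.075,0,0,0,-0.087],
  [0.2,-0.15,0,0,0,-0.175],
  [0.3,-0.225,0,0,0,-0.262],
  [0.4,-0.3,0,0,0,-0.349],
  [0.5,-0.375,0,0,0,-0.436],
  [0.6,-0.45,0,0,0,-0.523],
  [0.7,-0.525,0,0,0,-0.61],
  [0.8,-0.6,0,0,0,-0.698],
  [0.9,-0.675,0,0,0,-0.785],
  [1,-0.75,0,0,0,-0.872],
], claw=0.0)

```text
t: 0.93
eef_pos: [330.4, -510.2, 218.3]
tcp_rot: [0.853, 0.521, 0.0, -0.0]
ft_force: [0.1, -0.2, -0.0]
opening: 0.5
```

send_rows([
  [0.1,0.005,0,0,0,-0.087],
  [0.2,0.01,0,0,0,-0.175],
  [0.3,0.015,0,0,0,-0.262],
  [0.4,0.02,0,0,0,-0.349],
  [0.5,0.025,0,0,0,-0.436],
  [0.6,0.03,0,0,0,-0.523],
  [0.7,0.035,0,0,0,-0.61],
  [0.8,0.04,0,0,0,-0.698],
  [0.9,0.045,0,0,0,-0.785],
  [1,0.05,0,0,0,-0.872],
])

```text
t: 1.77
eef_pos: [380.8, -423.7, 218.3]
tcp_rot: [0.629, 0.778, 0.0, -0.0]
ft_force: [-0.7, 0.7, 0.5]
opening: 0.502
```

send_rows([
  [0.09,0.08,0,0,0,0],
  [0.18,0.16,0,0,0,0],
  [0.27,0.24,0,0,0,0],
  [0.36,0.32,0,0,0,0],
  [0.45,0.4,0,0,0,0],
  [0.54,0.48,0,0,0,0],
  [0.63,0.56,0,0,0,0],
  [0.72,0.64,0,0,0,0],
  [0.8,0.72,0,0,0,0],
  [0.86,0.79,0,0,0,0],
])

```text
t: 2.6
eef_pos: [440.8, -322.7, 218.7]
tcp_rot: [0.63, 0.777, 0.0, 0.0]
ft_force: [-0.0, -0.9, 0.6]
opening: 0.5
```

```bash
cat >> h.py <<'E'
# shaker frame: origin and yaw (mean of both views)
A=np.radians(11.9); O=np.array([536.5,-15.0]); X=np.array([-np.sin(A),np.cos(A)]); Y=np.array([-np.cos(A),-np.sin(A)])
def sh(p): d=np.asarray(p)[...,:2]-O; return np.stack([d@X,d@Y],-1)
def where():
    from station import ctrl
    s=ctrl.state(); M=R.from_quat(s["tcp_rot"]).as_matrix()
    print("t",round(s["t"],2),"sh",sh(s["eef_pos"]).round(1),"z",s["eef_pos"][2].round(1),"toolx yaw",np.degrees(np.arctan2(M[1,0],M[0,0])).round(2),"tilt",M[:,2].round(4),"F sh",(s["ft_force"][:2]@np.c_[X,Y]).round(2),s["ft_force"][2].round(2),"open",s["opening"])
E
python3 -c "from h import *; where()"
```

```text
t 2.6 sh [-281.4  157. ] z 218.7 toolx yaw 101.92 tilt [ 1.e-04  0.e+00 -1.e+00] F sh [-0.84  0.18] 0.62 open 0.5001323437486185
```

send_rows([
  [0.08,0.08,0,0,0,0],
  [0.16,0.16,0,0,0,0],
  [0.24,0.24,0,0,0,0],
  [0.32,0.32,0,0,0,0],
  [0.4,0.4,0,0,0,0],
  [0.48,0.48,0,0,0,0],
  [0.56,0.56,0,0,0,0],
  [0.64,0.64,0,0,0,0],
  [0.72,0.72,0,0,0,0],
  [0.82,0.79,0,0,0,0],
])

```text
t: 3.43
eef_pos: [501.2, -226.5, 218.6]
tcp_rot: [0.63, 0.777, -0.0, -0.0]
ft_force: [-0.4, -0.6, 0.7]
opening: 0.501
```

send_rows([
  [0.08,0.08,0,0,0,0],
  [0.16,0.16,0,0,0,0],
  [0.24,0.24,0,0,0,0],
  [0.32,0.32,0,0,0,0],
  [0.4,0.4,0.05,0,0,0],
  [0.48,0.48,0.1,0,0,0],
  [0.56,0.56,0.15,0,0,0],
  [0.64,0.64,0.2,0,0,0],
  [0.72,0.72,0.25,0,0,0],
  [0.82,0.78,0.3,0,0,0],
])

```text
t: 4.27
eef_pos: [560.6, -130.1, 187.8]
tcp_rot: [0.63, 0.777, -0.0, -0.0]
ft_force: [-0.0, 0.2, 0.3]
opening: 0.506
```

send_rows([
  [0,0,0.1,0,0,0],
  [0,0,0.2,0,0,0],
  [0,0,0.3,0,0,0],
  [0,0,0.4,0,0,0],
  [0,0,0.5,0,0,0],
  [0,0,0.6,0,0,0],
  [0,0,0.7,0,0,0],
  [0,0,0.8,0,0,0],
  [0,0,0.85,0,0,0],
  [0,0,0.86,0,0,0],
])

```text
t: 5.1
eef_pos: [559.6, -130.9, 101.3]
tcp_rot: [0.63, 0.777, -0.0, -0.001]
ft_force: [1.4, -0.7, 0.4]
opening: 0.501
```

Run:
```python
from h import *; where()
from station import optics
s=optics.snapshot("scene"); cv2.imwrite("pics/s1.png",cv2.resize(s["pixels"][150:290,220:420,::-1],(800,560)))
```

```text
t 5.1 sh [-118.2    1.3] z 101.3 toolx yaw 101.9 tilt [-1.4e-03  4.0e-04 -1.0e+00] F sh [-0.95 -1.24] 0.45 open 0.5009672325954799
```

View pics/s1.png

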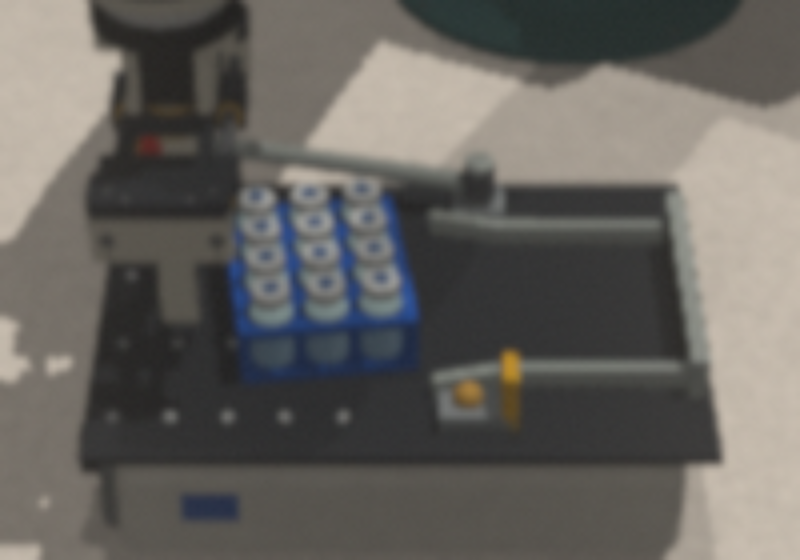

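The fingers are down in front of the rack with a gap, and the mouth is clear. I push slowly.

send_rows([
  [0.025,0,0,0,0,0],
  [0.05,0,0,0,0,0],
  [0.075,0,0,0,0,0],
  [0.1,0,0,0,0,0],
  [0.125,0,0,0,0,0],
  [0.15,0,0,0,0,0],
  [0.175,0,0,0,0,0],
  [0.2,0,0,0,0,0],
  [0.225,0,0,0,0,0],
  [0.25,0,0,0,0,0],
])

```text
t: 5.98
eef_pos: [554.8, -106.3, 102.7]
tcp_rot: [0.63, 0.777, -0.0, 0.0]
ft_force: [-0.8, -1.9, 1.1]
opening: 0.501
```

send_rows([
  [0.03,0,0,0,0,0],
  [0.06,0,0,0,0,0],
  [0.09,0,0,0,0,0],
  [0.12,0,0,0,0,0],
  [0.15,0,0,0,0,0],
  [0.18,0,0,0,0,0],
  [0.21,0,0,0,0,0],
  [0.24,0,0,0,0,0],
  [0.27,0,0,0,0,0],
  [0.3,0,0,0,0,0],
])

```text
t: 6.82
eef_pos: [548.5, -77.0, 102.6]
tcp_rot: [0.63, 0.777, -0.0, -0.0]
ft_force: [-2.4, -3.6, 1.5]
opening: 0.503
```

```bash
cat >> h.py <<'E'
def look(name,tag):
    from station import optics
    s=optics.snapshot(name); P=cloud(s); S=sh(P); im=s["pixels"].astype(int); r,b=im[...,0],im[...,2]
    roi=(abs(S[...,0])<170)&(abs(S[...,1])<125)&(P[...,2]>75)&(P[...,2]<160)
    rk=big(cv2.morphologyEx((roi&(b>r+40)).astype(np.uint8),cv2.MORPH_CLOSE,np.ones((7,7))))
    rc=rectof(s,rk,124); print(tag,"rack",sh(rc[0]).round(1),np.round(rc[1],1),"yaw",round(rc[2]-11.9,1))
    return s
E
python3 - <<'E'
from h import *; where()
s=look("top","top"); look("scene","scene")
cv2.imwrite("pics/t2.png",cv2.resize(s["pixels"][170:340,210:415,::-1],(800,664))[:600])
E
```

```text
t 6.82 sh [-63.1   1.1] z 102.6 toolx yaw 101.91 tilt [-3.e-04 -2.e-04 -1.e+00] F sh [-3.05  3.14] 1.53 open 0.5033879034930483
top rack [-28.2   7.1] [50.5 74.5] yaw 67.4
scene rack [ -3.5 -12.4] [112.2  96.4] yaw 0.1
```

View pics/t2.png

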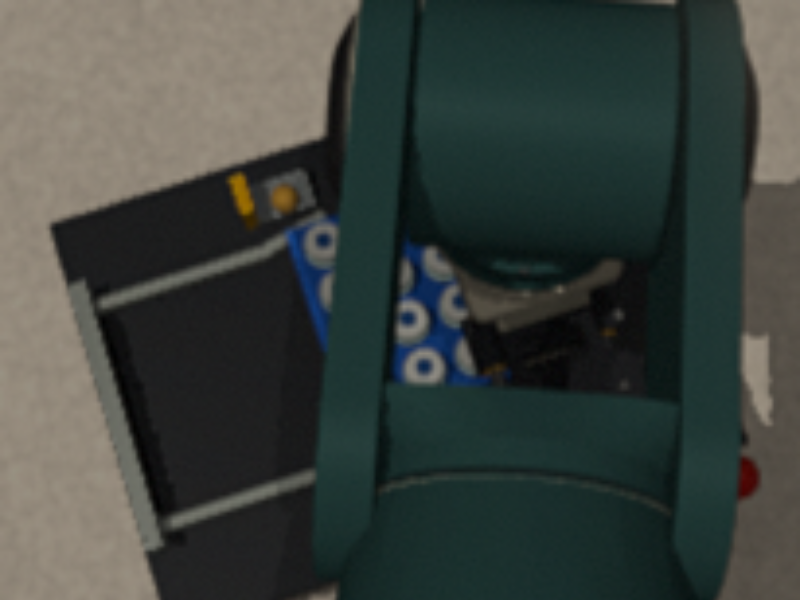

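The top view is mostly hidden by the arm. It shows the rack nose in the flare, touching the catch-side guide. In the scene view the rack is square, about 9 mm to the −y side, with forces around 4 N. I continue gently, with a slight drift to +y.

send_rows([
  [0.02,-0.006,0,0,0,0],
  [0.04,-0.012,0,0,0,0],
  [0.06,-0.018,0,0,0,0],
  [0.08,-0.024,0,0,0,0],
  [0.1,-0.03,0,0,0,0],
  [0.12,-0.036,0,0,0,0],
  [0.14,-0.042,0,0,0,0],
  [0.16,-0.048,0,0,0,0],
  [0.18,-0.054,0,0,0,0],
  [0.2,-0.06,0,0,0,0],
])

```text
t: 7.75
eef_pos: [538.5, -58.6, 102.6]
tcp_rot: [0.63, 0.777, -0.0, -0.0]
ft_force: [0.4, -0.1, -1.1]
opening: 0.5
```

```bash
python3 -c "
from h import *; where(); look('scene','scene')"
```

```text
t 7.75 sh [-43.1   7. ] z 102.6 toolx yaw 101.91 tilt [-1.e-04  1.e-04 -1.e+00] F sh [-0.21 -0.31] -1.09 open 0.5001773657939028
scene rack [15.3 -5.3] [113.2  96.6] yaw 0.1
```

send_rows([
  [0.03,0,0,0,0,0],
  [0.06,0,0,0,0,0],
  [0.09,0,0,0,0,0],
  [0.12,0,0,0,0,0],
  [0.15,0,0,0,0,0],
  [0.18,0,0,0,0,0],
  [0.21,0,0,0,0,0],
  [0.24,0,0,0,0,0],
  [0.27,0,0,0,0,0],
  [0.3,0,0,0,0,0],
])

```text
t: 8.63
eef_pos: [532.4, -29.2, 102.6]
tcp_rot: [0.63, 0.777, -0.0, -0.0]
ft_force: [0.1, -1.9, 0.5]
opening: 0.505
```

send_rows([
  [0.03,0,0,0,0,0],
  [0.06,0,0,0,0,0],
  [0.09,0,0,0,0,0],
  [0.12,0,0,0,0,0],
  [0.15,0,0,0,0,0],
  [0.18,0,0,0,0,0],
  [0.21,0,0,0,0,0],
  [0.24,0,0,0,0,0],
  [0.27,0,0,0,0,0],
  [0.3,0,0,0,0,0],
])

```text
t: 9.47
eef_pos: [526.2, 0.2, 102.6]
tcp_rot: [0.63, 0.777, 0.0, -0.0]
ft_force: [0.1, -1.6, 0.6]
opening: 0.498
```

Run:
```python
from h import *; where(); s=look('scene','scene')
cv2.imwrite("pics/s3.png",cv2.resize(s["pixels"][170:280,235:415,::-1],(800,489),interpolation=cv2.INTER_CUBIC))
```

```text
t 9.47 sh [17.   6.9] z 102.6 toolx yaw 101.9 tilt [-0.  0. -1.] F sh [-1.56  0.19] 0.62 open 0.4982110938541795
scene rack [75.4 -5.2] [113.2  95.9] yaw 0.1
```

View pics/s3.png

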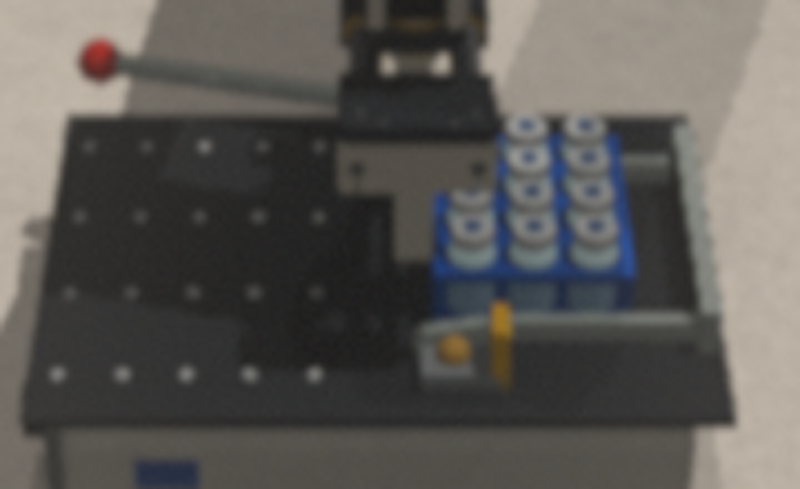

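The rack is square inside the guides with about 25 mm left to the stop. I go slower from here.

send_rows([
  [0.02,0,0,0,0,0],
  [0.04,0,0,0,0,0],
  [0.06,0,0,0,0,0],
  [0.08,0,0,0,0,0],
  [0.1,0,0,0,0,0],
  [0.12,0,0,0,0,0],
  [0.14,0,0,0,0,0],
  [0.16,0,0,0,0,0],
  [0.18,0,0,0,0,0],
  [0.19,0,0,0,0,0],
])

```text
t: 10.35
eef_pos: [522.3, 18.7, 102.6]
tcp_rot: [0.63, 0.777, 0.0, -0.0]
ft_force: [0.9, -2.1, 1.6]
opening: 0.497
```

send_rows([
  [0.003,0,0,0,0,0],
  [0.006,0,0,0,0,0],
  [0.009,0,0,0,0,0],
  [0.012,0,0,0,0,0],
  [0.015,0,0,0,0,0],
  [0.018,0,0,0,0,0],
  [0.02,0,0,0,0,0],
  [0.02,0,0,0,0,0],
  [0.02,0,0,0,0,0],
  [0.02,0,0,0,0,0],
])

```text
t: 11.18
eef_pos: [521.9, 20.4, 102.6]
tcp_rot: [0.63, 0.777, -0.0, -0.0]
ft_force: [1.7, -0.6, 0.4]
opening: 0.499
```

```bash
python3 -c "
from h import *; where(); look('scene','scene')"
```

```text
t 11.18 sh [37.7  7. ] z 102.6 toolx yaw 101.9 tilt [-1.e-04  0.e+00 -1.e+00] F sh [-0.89 -1.51] 0.41 open 0.49867521356038075
scene rack [96.5 -5.2] [113.3  96. ] yaw 0.1
```

send_rows([
  [0.002,0,0,0,0,0],
  [0.004,0,0,0,0,0],
  [0.006,0,0,0,0,0],
  [0.008,0,0,0,0,0],
  [0.01,0,0,0,0,0],
  [0.012,0,0,0,0,0],
  [0.014,0,0,0,0,0],
  [0.016,0,0,0,0,0],
  [0.018,0,0,0,0,0],
  [0.02,0,0,0,0,0],
])

```text
t: 12.07
eef_pos: [521.6, 22.4, 102.7]
tcp_rot: [0.63, 0.777, 0.0, 0.0]
ft_force: [-0.3, -1.5, 1.2]
opening: 0.501
```

send_rows([
  [0.0015,0,0,0,0,0],
  [0.003,0,0,0,0,0],
  [0.0045,0,0,0,0,0],
  [0.006,0,0,0,0,0],
  [0.0075,0,0,0,0,0],
  [0.009,0,0,0,0,0],
  [0.0105,0,0,0,0,0],
  [0.012,0,0,0,0,0],
  [0.0135,0,0,0,0,0],
  [0.015,0,0,0,0,0],
])

```text
t: 12.9
eef_pos: [521.2, 23.9, 102.7]
tcp_rot: [0.63, 0.777, 0.0, 0.0]
ft_force: [1.0, -2.7, 1.5]
opening: 0.5
```

```bash
python3 -c "
from h import *; where(); look('scene','scene')"
```

```text
t 12.9 sh [41.2  6.9] z 102.7 toolx yaw 101.9 tilt [ 1.e-04  0.e+00 -1.e+00] F sh [-2.88 -0.42] 1.46 open 0.49965887604321213
scene rack [100.1  -5.2] [113.3  95.4] yaw 0.1
```

send_rows([
  [0.0015,0,0,0,0,0],
  [0.003,0,0,0,0,0],
  [0.0045,0,0,0,0,0],
  [0.006,0,0,0,0,0],
  [0.0075,0,0,0,0,0],
  [0.009,0,0,0,0,0],
  [0.0105,0,0,0,0,0],
  [0.012,0,0,0,0,0],
  [0.0135,0,0,0,0,0],
  [0.015,0,0,0,0,0],
])

```text
t: 13.78
eef_pos: [520.9, 25.3, 102.7]
tcp_rot: [0.63, 0.777, -0.0, 0.0]
ft_force: [0.5, -1.7, 1.5]
opening: 0.501
```

send_rows([
  [0.001,0,0,0,0,0],
  [0.002,0,0,0,0,0],
  [0.003,0,0,0,0,0],
  [0.004,0,0,0,0,0],
  [0.005,0,0,0,0,0],
  [0.006,0,0,0,0,0],
  [0.007,0,0,0,0,0],
  [0.008,0,0,0,0,0],
  [0.009,0,0,0,0,0],
  [0.01,0,0,0,0,0],
])

```text
t: 14.62
eef_pos: [520.7, 26.3, 102.6]
tcp_rot: [0.63, 0.777, -0.0, -0.0]
ft_force: [1.2, -2.5, 2.1]
opening: 0.499
```

send_rows([
  [0.001,0,0,0,0,0],
  [0.002,0,0,0,0,0],
  [0.003,0,0,0,0,0],
  [0.004,0,0,0,0,0],
  [0.005,0,0,0,0,0],
  [0.006,0,0,0,0,0],
  [0.007,0,0,0,0,0],
  [0.008,0,0,0,0,0],
  [0.009,0,0,0,0,0],
  [0.01,0,0,0,0,0],
])

```text
t: 15.45
eef_pos: [520.5, 27.3, 102.6]
tcp_rot: [0.63, 0.777, 0.0, -0.0]
ft_force: [0.6, -2.9, 1.3]
opening: 0.497
```

Run:
```python
from h import *; where(); s=look('scene','scene')
cv2.imwrite("pics/s4.png",cv2.resize(s["pixels"][180:270,300:410,::-1],(730,600),interpolation=cv2.INTER_CUBIC))
```

```text
t 15.45 sh [44.7  6.9] z 102.6 toolx yaw 101.9 tilt [-0.  0. -1.] F sh [-2.96  0.03] 1.27 open 0.4967305202128326
scene rack [103.2  -5.2] [113.2  93.3] yaw 0.1
```

View pics/s4.png

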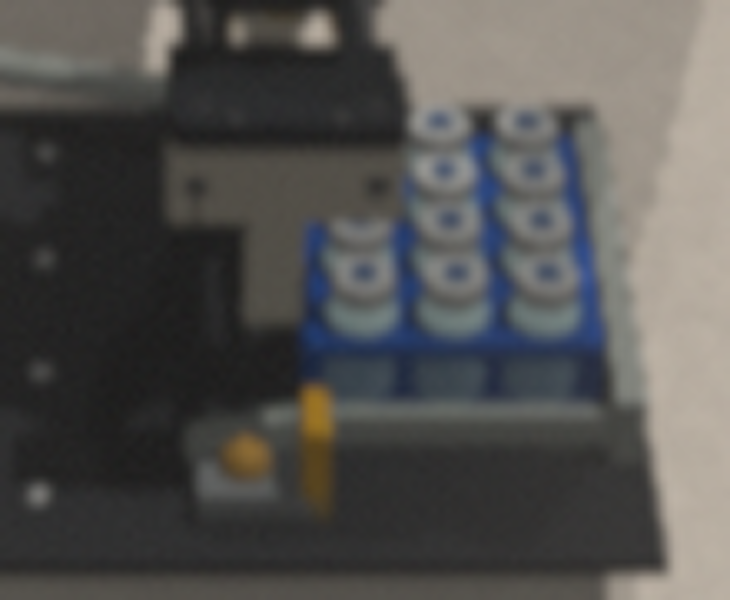

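The rack is about at the stop, with only a sliver of a gap left. I feel for contact.

send_rows([
  [0.001,0,0,0,0,0],
  [0.002,0,0,0,0,0],
  [0.003,0,0,0,0,0],
  [0.004,0,0,0,0,0],
  [0.005,0,0,0,0,0],
  [0.006,0,0,0,0,0],
  [0.007,0,0,0,0,0],
  [0.008,0,0,0,0,0],
  [0.009,0,0,0,0,0],
  [0.01,0,0,0,0,0],
])

```text
t: 16.33
eef_pos: [520.4, 28.0, 102.6]
tcp_rot: [0.63, 0.777, -0.0, 0.0]
ft_force: [1.0, -6.0, 1.0]
opening: 0.505
```

Contact is felt at 6 N and the advance has stalled, so the rack is home. I back off, lift, shut the fingers and go round to the robot side of the keeper rod.

send_rows([
  [-0.03,0,0,0,0,0],
  [-0.08,0,0,0,0,0],
  [-0.15,0,0,0,0,0],
  [-0.22,0,-0.05,0,0,0],
  [-0.29,0,-0.12,0,0,0],
  [-0.36,0,-0.2,0,0,0],
  [-0.43,0,-0.3,0,0,0],
  [-0.5,0,-0.4,0,0,0],
  [-0.56,0,-0.5,0,0,0],
  [-0.6,0,-0.6,0,0,0],
])

```text
t: 17.17
eef_pos: [532.9, -31.3, 164.1]
tcp_rot: [0.63, 0.776, 0.0, 0.0]
ft_force: [-1.0, -0.8, 0.2]
opening: 0.497
```

send_rows([
  [-0.03,-0.085,0,0,0,0],
  [-0.06,-0.17,0,0,0,0],
  [-0.09,-0.255,0,0,0,0],
  [-0.12,-0.34,0,0,0,0],
  [-0.15,-0.425,0,0,0,0],
  [-0.18,-0.51,0,0,0,0],
  [-0.21,-0.595,0,0,0,0],
  [-0.24,-0.68,0,0,0,0],
  [-0.27,-0.765,0,0,0,0],
  [-0.3,-0.85,0,0,0,0],
], claw=-1)

```text
t: 18.0
eef_pos: [454.9, -77.8, 162.6]
tcp_rot: [0.63, 0.777, -0.0, 0.0]
ft_force: [-0.7, -0.7, -1.4]
opening: 0.005
```

send_rows([
  [-0.035,-0.08,0,0,0,0],
  [-0.07,-0.16,0,0,0,0],
  [-0.105,-0.24,0,0,0,0],
  [-0.14,-0.32,0,0,0,0],
  [-0.175,-0.4,0,0,0,0],
  [-0.21,-0.48,0,0,0,0],
  [-0.245,-0.56,0,0,0,0],
  [-0.28,-0.64,0,0,0,0],
  [-0.315,-0.72,0,0,0,0],
  [-0.35,-0.8,0,0,0,0],
])

```text
t: 18.83
eef_pos: [383.9, -128.6, 162.7]
tcp_rot: [0.63, 0.777, -0.0, 0.0]
ft_force: [-0.6, 0.1, -1.1]
opening: 0.005
```

Run:
```python
from h import *; where(); s=look('scene','scene'); t=look('top','top')
for n,q in (("scene",s),("top",t)):
    im=q["pixels"].astype(int); m=(im[...,0]>110)&(im[...,1]<60)&(im[...,2]<60)
    if m.sum()>5: v,u=np.nonzero(big(m)); print(n,"knob",sh(ray(q,[[u.mean(),v.mean()]],112)))
cv2.imwrite("pics/t5.png",cv2.resize(t["pixels"][170:340,210:415,::-1],(720,597),interpolation=cv2.INTER_CUBIC))
```

```text
t 18.83 sh [-79.7 172.7] z 162.7 toolx yaw 101.9 tilt [ 0. -0. -1.] F sh [0.21 0.52] -1.15 open 0.0047323132478882535
scene rack [102.8  -5.2] [113.3  95. ] yaw 0.1
top rack [101.2   0.3] [115.8  95.5] yaw -0.2
```

View pics/t5.png

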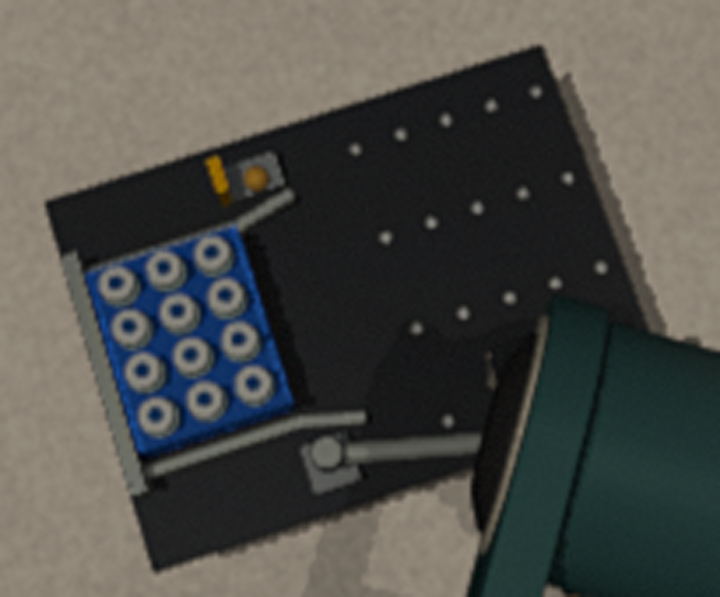

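The rack sits flush on the stop at about (190,340), measured at shaker x ≈ 101-102, and the rod is still open. I go down beside the rod and compute the arc.

send_rows([
  [0,0,0.08,0,0,0],
  [0,0,0.16,0,0,0],
  [0,0,0.24,0,0,0],
  [0,0,0.32,0,0,0],
  [0,0,0.4,0,0,0],
  [0,0,0.46,0,0,0],
  [0,0,0.51,0,0,0],
  [0,0,0.55,0,0,0],
  [0,0,0.57,0,0,0],
  [0,0,0.57,0,0,0],
])

```text
t: 19.77
eef_pos: [384.5, -128.0, 105.3]
tcp_rot: [0.63, 0.777, -0.0, -0.0]
ft_force: [0.2, -0.3, 1.0]
opening: 0.003
```

Run:
```python
from h import *; where()
for a in [1.85,1.81,1.7,1.6,1.5,1.4,1.3,1.2,1.1,1.0,.9,.8,.7,.6,.5,.4,.3,.2,.15,.1,.05,0]:
    u=np.array([-np.sin(a),-np.cos(a)]);n=np.array([np.cos(a),-np.sin(a)])
    print(a,([45,88]+135*u-n*(6+7.5*abs(n[0])+17.5*abs(n[1]))).round(0))
```

```text
t 19.77 sh [-79.3 172. ] z 105.3 toolx yaw 101.9 tilt [-4.e-04  2.e-04 -1.e+00] F sh [-0.29 -0.11] 0.98 open 0.002967800059475395
1.85 [-78. 149.]
1.81 [-80. 144.]
1.7 [-86. 130.]
1.6 [-89. 116.]
1.5 [-91. 102.]
1.4 [-92.  89.]
1.3 [-92.  76.]
1.2 [-90.  62.]
1.1 [-87.  49.]
1.0 [-82.  36.]
0.9 [-76.  23.]
0.8 [-68.  11.]
0.7 [-60.  -0.]
0.6 [-49. -11.]
0.5 [-38. -20.]
0.4 [-26. -29.]
0.3 [-12. -36.]
0.2 [  2. -41.]
0.15 [  9. -43.]
0.1 [ 16. -45.]
0.05 [ 24. -46.]
0 [ 32. -47.]
```

send_rows([
  [0,0.1,0,0,0,0],
  [0,0.2,0,0,0,0],
  [-0.01,0.28,0,0,0,0],
  [-0.04,0.36,0,0,0,0],
  [-0.07,0.44,0,0,0,0],
  [-0.09,0.52,0,0,0,0],
  [-0.11,0.6,0,0,0,0],
  [-0.12,0.68,0,0,0,0],
  [-0.13,0.76,0,0,0,0],
  [-0.13,0.84,0,0,0,0],
])

```text
t: 20.6
eef_pos: [470.3, -123.5, 105.6]
tcp_rot: [0.63, 0.777, -0.0, -0.0]
ft_force: [-0.5, -0.2, -0.8]
opening: 0.008
```

send_rows([
  [0,0.1,0,0,0,0],
  [0.01,0.19,0,0,0,0],
  [0.02,0.27,0,0,0,0],
  [0.04,0.36,0,0,0,0],
  [0.06,0.44,0,0,0,0],
  [0.09,0.52,0,0,0,0],
  [0.13,0.6,0,0,0,0],
  [0.18,0.68,0,0,0,0],
  [0.24,0.77,0,0,0,0],
  [0.32,0.88,0,0,0,0],
])

```text
t: 21.43
eef_pos: [549.6, -73.3, 105.7]
tcp_rot: [0.63, 0.777, -0.0, 0.0]
ft_force: [0.1, -0.2, -0.2]
opening: -0.001
```

Run:
```python
from h import *; where(); s=look('scene','scene')
im=s["pixels"].astype(int); m=(im[...,0]>110)&(im[...,1]<60)&(im[...,2]<60)
if m.sum()>5: v,u=np.nonzero(big(m)); print("knob",sh(ray(s,[[u.mean(),v.mean()]],112)))
cv2.imwrite("pics/s6.png",cv2.resize(s["pixels"][170:280,235:415,::-1],(800,489),interpolation=cv2.INTER_CUBIC))
```

```text
t 21.43 sh [-59.8  -0.8] z 105.7 toolx yaw 101.88 tilt [ 1.e-04 -1.e-04 -1.e+00] F sh [-0.24 -0.04] -0.17 open -0.0005183405369375023
scene rack [102.8  -5.2] [113.3  95. ] yaw 0.1
knob [[-87.53354557 -48.7820222 ]]
```

View pics/s6.png

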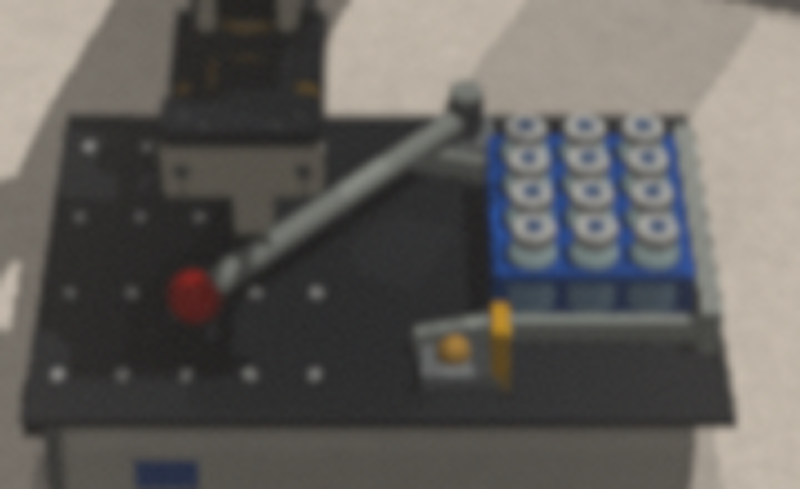

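The rod is swinging ahead of the fingers, now at about 0.75 rad, and the rack is undisturbed. I continue.

send_rows([
  [0.055,0.055,0,0,0,0],
  [0.11,0.11,0,0,0,0],
  [0.165,0.155,0,0,0,0],
  [0.22,0.2,0,0,0,0],
  [0.28,0.245,0,0,0,0],
  [0.34,0.29,0,0,0,0],
  [0.41,0.325,0,0,0,0],
  [0.48,0.36,0,0,0,0],
  [0.55,0.385,0,0,0,0],
  [0.62,0.41,0,0,0,0],
])

```text
t: 22.32
eef_pos: [576.4, -4.1, 105.6]
tcp_rot: [0.63, 0.777, -0.0, -0.0]
ft_force: [-0.5, -0.6, -1.0]
opening: 0.006
```

send_rows([
  [0.02,0.005,0,0,0,0],
  [0.04,0.01,0,0,0,0],
  [0.06,0.015,0,0,0,0],
  [0.08,0.02,0,0,0,0],
  [0.1,0.025,0,0,0,0],
  [0.12,0.03,0,0,0,0],
  [0.14,0.035,0,0,0,0],
  [0.16,0.04,0,0,0,0],
  [0.18,0.04,0,0,0,0],
  [0.2,0.05,0,0,0,0],
])

```text
t: 23.15
eef_pos: [577.0, 15.7, 105.7]
tcp_rot: [0.63, 0.777, -0.0, 0.0]
ft_force: [0.1, -1.1, 0.2]
opening: 0.005
```

```bash
cat >> h.py <<'E'
def knob():
    s=look('scene','scene'); im=s["pixels"].astype(int); m=(im[...,0]>110)&(im[...,1]<60)&(im[...,2]<60)
    if m.sum()>5: v,u=np.nonzero(big(m)); k=sh(ray(s,[[u.mean(),v.mean()]],112))[0]-[0.6,-3.6]; print("knob",k,"angle",np.arctan2(45-k[0],88-k[1]))
    return s
E
python3 -c "
from h import *; where(); knob()"
```

```text
t 23.15 sh [ 21.7 -46. ] z 105.7 toolx yaw 101.89 tilt [-1.e-04 -2.e-04 -1.e+00] F sh [-1.13  0.1 ] 0.21 open 0.0053277841371133635
scene rack [103.5  -5.2] [113.2  93.6] yaw 0.1
knob [  37.44533235 -102.45765684] angle 0.039645081160202544
```

send_rows([
  [0.01,0,0,0,0,0],
  [0.02,0,0,0,0,0],
  [0.03,0,0,0,0,0],
  [0.04,0,0,0,0,0],
  [0.05,0,0,0,0,0],
  [0.06,0,0,0,0,0],
  [0.065,0,0,0,0,0],
  [0.07,0,0,0,0,0],
  [0.075,0,0,0,0,0],
  [0.08,0,0,0,0,0],
])

```text
t: 24.03
eef_pos: [575.5, 23.5, 105.7]
tcp_rot: [0.63, 0.777, -0.0, 0.0]
ft_force: [1.2, -3.3, -0.1]
opening: 0.007
```

Run:
```python
from h import *; where(); s=knob()
cv2.imwrite("pics/s7.png",cv2.resize(s["pixels"][180:270,300:410,::-1],(730,600),interpolation=cv2.INTER_CUBIC))
```

```text
t 24.03 sh [ 29.6 -46.1] z 105.7 toolx yaw 101.9 tilt [ 1.e-04 -2.e-04 -1.e+00] F sh [-3.44 -0.53] -0.13 open 0.0071489322673694115
scene rack [103.5  -5.2] [113.2  93.6] yaw 0.1
knob [  48.36876079 -102.55446436] angle -0.01767688786329824
```

View pics/s7.png

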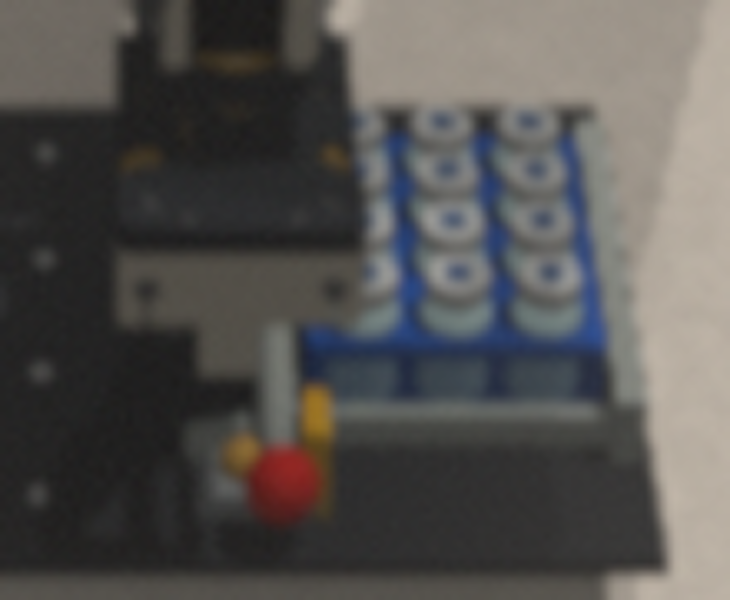

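The rod is past the brass ball at (240,450), beside the yellow stop at (316,420). I give it a small extra nudge to confirm.

send_rows([
  [0.002,0,0,0,0,0],
  [0.004,0,0,0,0,0],
  [0.006,0,0,0,0,0],
  [0.008,0,0,0,0,0],
  [0.01,0,0,0,0,0],
  [0.012,0,0,0,0,0],
  [0.014,0,0,0,0,0],
  [0.016,0,0,0,0,0],
  [0.018,0,0,0,0,0],
  [0.02,0,0,0,0,0],
])

```text
t: 24.92
eef_pos: [575.4, 23.9, 105.7]
tcp_rot: [0.63, 0.776, -0.001, 0.001]
ft_force: [3.3, -16.0, -0.7]
opening: 0.007
```

The rod meets the stop firmly (16 N, no travel). I back off, lift and move clear.

send_rows([
  [-0.03,0,0,0,0,0],
  [-0.1,0,0,0,0,0],
  [-0.18,0,0,0,0,0],
  [-0.26,0,-0.1,0,0,0],
  [-0.34,0,-0.2,0,0,0],
  [-0.42,0,-0.35,0,0,0],
  [-0.5,0,-0.5,0,0,0],
  [-0.58,0,-0.65,0,0,0],
  [-0.66,0,-0.8,0,0,0],
  [-0.74,0,-0.95,0,0,0],
])

```text
t: 25.75
eef_pos: [590.6, -47.8, 202.8]
tcp_rot: [0.63, 0.777, 0.0, 0.0]
ft_force: [0.1, 0.1, -0.7]
opening: 0.006
```

send_rows([
  [-0.1,-0.1,0,0,0,0],
  [-0.2,-0.2,0,0,0,0],
  [-0.3,-0.3,0,0,0,0],
  [-0.4,-0.4,0,0,0,0],
  [-0.5,-0.5,0,0,0,0],
  [-0.6,-0.6,0,0,0,0],
  [-0.7,-0.7,0,0,0,0],
  [-0.8,-0.8,0,0,0,0],
  [-0.9,-0.9,0,0,0,0],
  [-1,-1,0,0,0,0],
])

```text
t: 26.58
eef_pos: [512.2, -166.6, 200.6]
tcp_rot: [0.63, 0.777, 0.0, 0.0]
ft_force: [0.4, -0.1, 0.2]
opening: 0.004
```

send_rows([
  [-0.1,-0.1,0,0,0,0],
  [-0.2,-0.2,0,0,0,0],
  [-0.3,-0.3,0,0,0,0],
  [-0.4,-0.4,0,0,0,0],
  [-0.5,-0.5,0,0,0,0],
  [-0.6,-0.6,0,0,0,0],
  [-0.7,-0.7,0,0,0,0],
  [-0.8,-0.8,0,0,0,0],
  [-0.8,-0.8,0,0,0,0],
  [-0.8,-0.8,0,0,0,0],
])

```text
t: 27.42
eef_pos: [450.7, -260.8, 200.6]
tcp_rot: [0.631, 0.776, 0.0, 0.0]
ft_force: [0.6, 0.3, 0.8]
opening: 0.004
```

Run:
```python
from h import *; where(); s=knob(); t=look('top','top')
im=t["pixels"].astype(int); m=(im[...,0]>110)&(im[...,1]<60)&(im[...,2]<60)
v,u=np.nonzero(big(m)); k=sh(ray(t,[[u.mean(),v.mean()]],112))[0]; print("top knob",k,np.arctan2(45-k[0],88-k[1]))
d=cv2.absdiff(s["pixels"],np.load("pics/scene0.npz")["pixels"]).max(-1)
print("bystander change: amber",(d[210:280,135:190]>40).sum(),"clear+wrench",(d[222:315,455:510]>40).sum())
cv2.imwrite("pics/t8.png",cv2.resize(t["pixels"][130:370,100:500,::-1],(800,480),interpolation=cv2.INTER_CUBIC))
```

```text
t 27.42 sh [-222.8  134.6] z 200.6 toolx yaw 101.82 tilt [ 1.e-04  1.e-04 -1.e+00] F sh [ 0.16 -0.61] 0.79 open 0.004168766207383731
scene rack [102.8  -5.2] [113.3  95. ] yaw 0.1
knob [  48.52807618 -103.84532303] angle -0.018388139336718862
top rack [101.2   0.3] [115.8  95.5] yaw -0.2
top knob [  45.91491018 -111.43010883] -0.004587590950376202
bystander change: amber 1046 clear+wrench 0
```

View pics/t8.png

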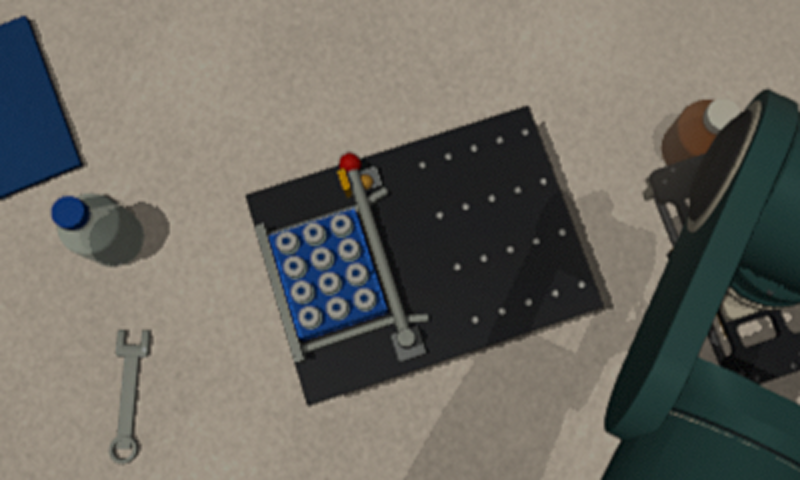

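The top view shows the keeper shut against the yellow stop, with the knob at (349,162) and the rack square on the back stop. The amber cap is at full-frame (461,188), the same as at the start, so the change count there comes from the gripper and its shadow. I hand in.

```bash
python3 -c "
from station import workorder; print(workorder.sign_off())"
```

```text
the job is handed in; nothing more can be done
None
```

The rack is home against the back stop, the keeper is snapped shut across its front, and the job is handed in. It took about 27 s on the robot's clock; hand-in reports no verdict.

I pushed the rack from the front with two spread fingers, which squared it in the guides. At the stop the force reading rose to about 6 N. I then swung the keeper shut with closed fingers. It passed over the ball and stopped firmly at 16 N on the yellow stop.

**Last checks, with the arm clear:**
- **Rack:** the top view put it at x = 101 mm, y = 0.3 mm, yaw −0.2°. The scene view read x = 103 mm, yaw 0.1°. It also read y = −5 mm, of which about −3.6 mm is that camera's measured offset.
- **Keeper:** −0.005 rad from the top view and −0.018 rad from the scene view. Both are within tolerance, and the rod stayed against the stop after I let go.
- **Clear bottle and wrench:** no pixel change in the scene view.
- **Amber bottle:** my pixel-change check flagged its patch. I put that down to the gripper and its shadow, because its cap sits at the same place in the top view as at the start (read off the picture by eye).

Force was read only at the end of each move, so short peaks in between were not seen.

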